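Turn the O-ring carousel to the widest spool

ROBOT

A 6-joint arm with a two-finger parallel gripper is mounted at the origin on the work surface. World frame = base frame: x ahead of the robot, y to its left, z up, the work surface at z = 0. Lengths are in mm, angles in rad, forces in N, time in s.
With the tool pointing down it reaches from about 400 to 925 mm from the base axis. Payload 3.4 kg.
Tool frame: the origin (TCP) lies at the centre of the arm's flange, where the gripper is bolted on; the fingertips stand 173 mm ahead of it and the grasp point (between the pads) lies 155 mm ahead of it; z points along the fingers, x is the direction in which the jaws open and shut, and the axes are right-handed (so a half turn about z gives the same grasp; the last joint's range is limited). The gripper opens to 85 mm and grips with 20 to 120 N. Pads are 22 mm wide; open, the fingers measure 114 mm over their backs; the gripper's body (76 mm by 85 mm) begins 54 mm behind the grasp point. The pads swing forward as they close: fully open they stand 13 mm farther back than shut.
Start: joints at [1.028, 0.307, 1.506, -0, 1.328, -0.073], TCP at [260.33, 512.699, 404.705] pointing down, gripper open.
Joint ranges: [-3.12, 3.12], [-1.05, 2.28], [0.14, 2.33], [-1.42, 4.57], [0.1, 2.73], [-2.68, 2.68]. Speed limits (rad/s): [2.57, 2.57, 3.14, 3.14, 3.14, 3.14].

INTERFACE

Orientations are given as a unit quaternion [x, y, z, w].
In Python, from rig import r, imaging gives the robot as it stands.
- The arm moves only by the tool carry_out, never from a script. Its arguments are lists of equal length, an entry for each row: "xyz": the shift along the tool's x, y, z in m, a list of three; "rot": the turn, a rotation vector about the tool's x, y, z in rad, a list of three; "claw": the opening, from 0 (shut) to 1 (fully open). In form: {"xyz": [[dx, dy, dz], ...], "rot": [[wx, wy, wz], ...], "claw": [claw, ...]}. A call has exactly 10 rows; each row shifts and turns the commanded pose from where the row before left it, along the tool's axes as they then stand; what a row does not reach is not made up. A row lasts 1/10 s, in which the tool goes at most 50 mm and 8.59 degrees, less where a joint would pass 70% of its speed; a pose out of reach is approached as far as the arm can. A call with a gripper value outside its range is refused whole. The fingers move at their own pace and stop on an object; "force" is the grip in N (left out, the last holds). Time passes only in rows, so rows that do not move let the fingers close, or fill a call up. It gives the time, the measured TCP pose, the force and the opening at its end, in the units of the state.
- r.get_state(): the state, without advancing time (a new reading comes with each control period).
- imaging.snapshot(name): name is "side" or "top" or "wrist"; returns the picture (400x640x3 uint8, red, green, blue); there is no depth.
- imaging.calibration(name): a dict with "intrinsics" (3x3 intrinsics, pixels), "pose" (4x4, takes a point from camera to world coordinates); the wrist camera has in their place "hand_eye" (4x4, takes a point from camera to tool coordinates, whose origin is the TCP and whose axes are the tool frame's). Camera axes: x right, y up, looking along -z (the intrinsics and any distortion apply to the point x, -y, -z); pixel columns grow to the right and rows downward; lengths in mm; the calibration is good to about 2 mm. A picture is of the moment at which its call begins: read the wrist's pose just before it. calibration takes no time and is no camera call.
- r.hand_in(): hands the job in, once; it reports no verdict.
The state is a dict: "time_s": time; "joint_pos": joint angles; "qd": joint speeds; "joint_torque": joint torques, N m; "eef_pos": TCP position; "orientation": TCP orientation; "contact_force": force on the tool from outside, world axes, zero at the start; "ft_torque": the same for the moment, N m; "finger_gap": opening from 0.0 (shut) to 1.0 (fully open).
Only numpy, scipy, OpenCV 4.12 (cv2) and the standard library are available. Lean on these libraries where they do the work, as an engineer would, in place of code of your own. Each camera call takes 0.05 s, during which the arm holds its last target.

TASK

The carousel of O-ring spools on the bench has a small picking tray fixed to the front of its stand. With the fingertips, push its notched rim gently round until the spool with the widest rings stands squarely behind the middle of the tray, then let the carousel come to rest and move clear. Do not touch or lift any of the spools, and leave everything else on the bench where it is.

Things in the scene. Friction and masses are not known exactly. Their poses are not given: they have to be found in the camera images.
- stand: Fixed stand of the O-ring carousel: a round dark steel foot, 210 mm across and 10 mm high, under the notched deck. Origin on the carousel's vertical axis at table height; z up; its own -x axis points to the carousel's front, through the middle of the picking tray.
- tray_mid (a point): Middle of the small open aluminium picking tray fixed to the front of the stand, at table height, 185 mm in front of the carousel's axis. The tray is 65 mm deep, 130 mm wide, 18 mm high, and 12 mm clear of the deck's rim. Axes as the stand's.
- turntable: The carousel's round grey deck, 280 mm across, 20 mm thick (underside 24, top 44 mm above the table). Turns about the stand's axis without stops; a stiff bearing (0.15 N m, about 1.2 N at the rim) lets it stay where it is left. Origin on the axis at table height, z up. Six 10 mm pins at radius 88 mm, at 0, 60 .. 300 degrees from its x axis, each carry a loose spool. Hub 13 mm high.
- notch (a point): Middle of one of six equal finger notches in the deck's rim, at 30 degrees counter-clockwise from the deck's x axis, radius 129 mm, 34 mm above the table; the others follow every 60 degrees, midway between the spools. Each is open above, below and outward, 0.40 rad (about 52 mm) wide between flat radial flanks, and cut in from radius 140 to 118 mm. Axes as the deck's.
- spool_widest: THE WIDEST SPOOL, the one to bring to the front: hollow blue plastic spool carrying a stack of brown O-rings 62 mm across, 46 mm high, standing loose over a pin of the deck. Origin at the centre of its underside (on the deck, 44 mm above the table), 88 mm from the carousel's axis; z up.
- spool_b: Another spool, narrower: hollow blue plastic spool carrying a stack of brown O-rings 45 mm across, 45 mm high, standing loose over a pin of the deck. Origin at the centre of its underside (on the deck, 44 mm above the table), 88 mm from the carousel's axis; z up. Its place on the deck varies. Not to be touched.
- spool_c: Another spool, narrower: hollow blue plastic spool carrying a stack of brown O-rings 42 mm across, 43 mm high, standing loose over a pin of the deck. Origin at the centre of its underside (on the deck, 44 mm above the table), 88 mm from the carousel's axis; z up. Its place on the deck varies. Not to be touched.
- spool_d: Another spool, narrower: hollow blue plastic spool carrying a stack of brown O-rings 37 mm across, 42 mm high, standing loose over a pin of the deck. Origin at the centre of its underside (on the deck, 44 mm above the table), 88 mm from the carousel's axis; z up. Its place on the deck varies. Not to be touched.
- spool_e: Another spool, narrower: hollow blue plastic spool carrying a stack of brown O-rings 33 mm across, 40 mm high, standing loose over a pin of the deck. Origin at the centre of its underside (on the deck, 44 mm above the table), 88 mm from the carousel's axis; z up. Its place on the deck varies. Not to be touched.
- spool_f: Another spool, narrower: hollow blue plastic spool carrying a stack of brown O-rings 30 mm across, 36 mm high, standing loose over a pin of the deck. Origin at the centre of its underside (on the deck, 44 mm above the table), 88 mm from the carousel's axis; z up. Its place on the deck varies. Not to be touched.
- bush: Bystander, not to be moved: brass bush, 30 mm across, 12 mm high, lying in the picking tray. Origin at its underside, about its middle.
- grease_jar: Bystander, not to be moved: white jar with black cap, 60 mm across, 62 mm high, beside the carousel. Origin at its underside, about its middle.
- sizing_cone: Bystander, not to be moved: aluminium stepped ring-sizing cone, 62 mm across the foot, 72 mm high, beside the carousel. Origin at its underside, about its middle.
- tape_roll: Bystander, not to be moved: roll of amber tape, 100 mm across, 48 mm high, beside the carousel. Origin at its underside, about its middle.
- screwdriver: Bystander, not to be moved: black-handled screwdriver, 190 mm long, lying on the table. Origin at its underside, about its middle.
- caliper: Bystander, not to be moved: digital caliper, 210 mm long, lying flat on the table. Origin at its underside, about its middle.
- cleaner_bottle: Bystander, not to be moved: white bottle, 64 mm across, 190 mm high, far right. Origin at its underside, about its middle.
Not all that is in view belongs to the job. What is shaped like the spool_widest but pink or red is not meant.

How it is judged (in metres and radians):
On the way:
1. the fingers push the carousel's deck (contact force between the fingers and turntable above 0.2 N), for 0.05 s.
At the end, for the whole second after the job is handed in: The widest spool stands at the front of the carousel, within 11 mm (about 7 degrees of turn) to either side of the stand's centre line through the middle of the tray; the deck is still and all six spools sit upright on their pins (y of spool_widest in the frame of stand between -0.011 and 0.011 m and x of spool_widest in the frame of stand below -0.06 m and angular speed of turntable below 0.05 rad/s and height (world z) of each of spool_widest, spool_b, spool_c, spool_d, spool_e, spool_f below 0.049 m and angle between each of spool_widest, spool_b, spool_c, spool_d, spool_e, spool_f's own z axis and vertical below 0.1 rad); the robot touches nothing.
It fails at once if a spool is touched by the robot (more than 0.5 N) (contact force between any of the fingers, the arm and spool_widest above 0.5 N or contact force between any of the fingers, the arm and spool_b above 0.5 N or contact force between any of the fingers, the arm and spool_c above 0.5 N or contact force between any of the fingers, the arm and spool_d above 0.5 N or contact force between any of the fingers, the arm and spool_e above 0.5 N or contact force between any of the fingers, the arm and spool_f above 0.5 N).
It fails at once if a spool is lifted 10 mm or tipped (height (world z) of any of spool_widest, spool_b, spool_c, spool_d, spool_e, spool_f above 0.054 m or angle between any of spool_widest, spool_b, spool_c, spool_d, spool_e, spool_f's own z axis and vertical above 0.25 rad).
It fails at once if the carousel is flung round (faster than 2.5 rad/s) (angular speed of turntable above 2.5 rad/s).
It fails at once if something else on the bench is moved more than 20 mm (distance of any of bush, grease_jar, sizing_cone, tape_roll, screwdriver, caliper, cleaner_bottle from where it was at the start of the episode above 0.02 m).
It also fails if it takes over 51 s, if anything falls off the work surface, if the arm or the gripper's body presses on something with over 40 N, if the wrist force passes 120 N, or if a joint passes its speed limit or range.

## Working session

There is one attempt and no reset: what is moved stays moved. The work goes in short steps, Python scripts to look and compute and a tool call to move; the robot and the scene stay as the last step left them, time stands still between calls to the robot, and variables do not carry over. Pictures are saved under pics/ and viewed, and the job is handed in when it is done.

Besides the shell and the picture viewer there is one more tool, called after "Emit:" as name(argument=value, ...) on one line, values as JSON. carry_out: Moves the arm, as the interface text tells. Its arguments: {"type":"object","properties":{"xyz":{"type":"array"},"rot":{"type":"array"},"claw":{"type":"array"},"force":{"type":"number"}},"required":["xyz","rot","claw"]}

```bash
mkdir -p pics; ls
cat > s.py <<'E'
from rig import r, imaging
import cv2,sys
for n in sys.argv[2:]:
    im=imaging.snapshot(n); cv2.imwrite(f'pics/{sys.argv[1]}_{n}.png',im[:,:,::-1])
    c=imaging.calibration(n); print(n,{k:(v.round(3).tolist() if hasattr(v,'round') else v) for k,v in c.items()})
s=r.get_state(); print(s['time_s'],s['eef_pos'],s['orientation'],s['finger_gap'],s['joint_pos'])
E
python3 s.py a top side wrist
```

```text
pics
top {'intrinsics': [[367.331, 0.0, 317.921], [0.0, 367.331, 201.657], [0.0, 0.0, 1.0]], 'pose': [[0.017, 0.994, -0.107, 392.194], [-1.0, 0.019, 0.012, 1.98], [0.014, 0.107, 0.994, 1078.0], [0.0, 0.0, 0.0, 1.0]]}
side {'intrinsics': [[434.428, 0.0, 314.193], [0.0, 434.428, 199.26], [0.0, 0.0, 1.0]], 'pose': [[-0.986, 0.127, -0.109, 378.77], [-0.166, -0.678, 0.716, 778.962], [0.017, 0.724, 0.69, 820.756], [0.0, 0.0, 0.0, 1.0]]}
wrist {'intrinsics': [[297.629, 0.0, 318.909], [0.0, 297.629, 197.757], [0.0, 0.0, 1.0]], 'hand_eye': [[1.0, -0.001, 0.0, 0.366], [-0.001, -0.966, -0.26, -65.339], [0.0, 0.26, -0.966, 30.299], [0.0, 0.0, 0.0, 1.0]]}
0.15 [260.17537761 512.48385811 403.99884918] [ 8.52252089e-01  5.23130733e-01 -6.93657535e-04  3.62312614e-04] 1.0013682996166844 [ 1.02753962e+00  3.07395649e-01  1.50736470e+00 -6.97513786e-06
  1.32839745e+00 -7.34996961e-02]
```

View pics/a_top.png

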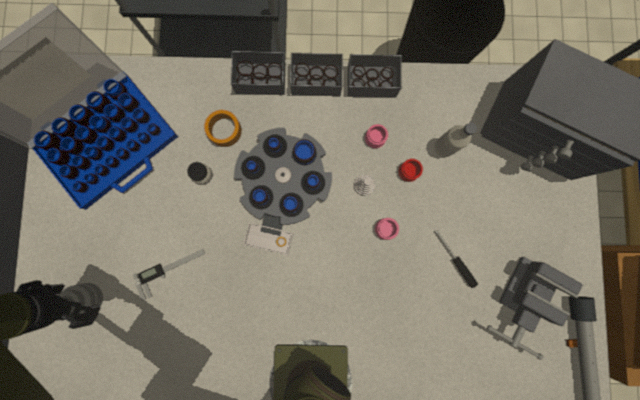

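View pics/a_side.png

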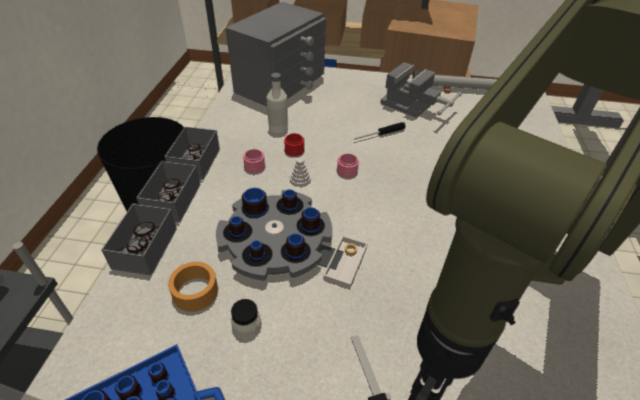

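View pics/a_wrist.png

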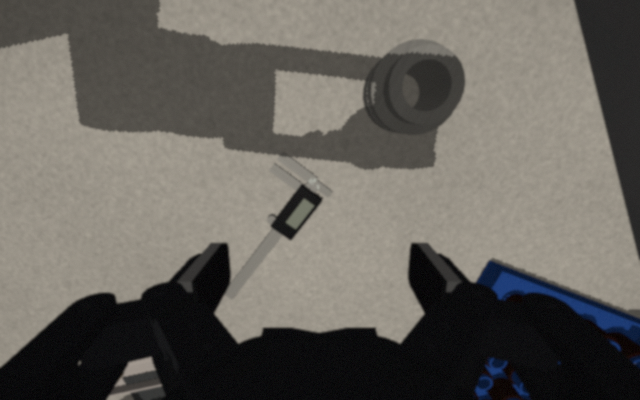

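The top view has the hub at about (283,175) and the tray at about (269,237). The widest spool is probably the one at (304,152), which is (254,201) in the side view. Next I'll enlarge the pictures and measure.

```bash
cat > h.py <<'E'
import numpy as np
from rig import r, imaging
def ray(name,u,v,z):
    c=imaging.calibration(name);K=c['intrinsics'];P=c['pose']
    d=np.array([(u-K[0,2])/K[0,0],-(v-K[1,2])/K[1,1],-1.]);d=P[:3,:3]@d;o=P[:3,3]
    return o+d*(z-o[2])/d[2]
def proj(name,p):
    c=imaging.calibration(name);K=c['intrinsics'];P=c['pose']
    q=P[:3,:3].T@(np.array(p)-P[:3,3]); return K[0,2]+K[0,0]*q[0]/-q[2],K[1,2]-K[1,1]*q[1]/-q[2]
E
python3 - <<'E'
import cv2
a=cv2.imread('pics/a_top.png')[120:260,210:350];cv2.imwrite('pics/a_topz.png',cv2.resize(a,(560,560),interpolation=cv2.INTER_NEAREST))
a=cv2.imread('pics/a_side.png')[170:300,200:380];cv2.imwrite('pics/a_sidez.png',cv2.resize(a,(720,520),interpolation=cv2.INTER_CUBIC))
from h import *
im=cv2.imread('pics/a_top.png');b=im.astype(int)
# blue spools
m=((b[:,:,0]>b[:,:,2]+40)&(b[:,:,0]>60)).astype('uint8');m[:, :230]=0;m[:,345:]=0
n,l,st,ce=cv2.connectedComponentsWithStats(m)
for i in range(1,n):
    if st[i,4]>20: print(st[i],ce[i],ray('top',*ce[i],85).round(1))
for nm,u,v in(('top',283,175),('side',274,227)): print(nm,ray(nm,u,v,57).round(1))
E
```

```text
[269 138  10  10  68] [273.11764706 142.30882353] [661.4 116.7  85. ]
[295 141  19  18 248] [303.52822581 149.98790323] [641.5  32.3  85. ]
[247 161   9   9  65] [250.90769231 164.90769231] [596.7 175.6  85. ]
[308 175  11  11  89] [312.5505618  180.13483146] [557.8   5.8  85. ]
[253 189  13  13 122] [258.68032787 195.        ] [514.  151.5  85. ]
[284 197  13  13 141] [290.         202.87234043] [494.1  65.9  85. ]
top [575.5  89.4  57. ]
side [577.4  98.2  57. ]
```

View pics/a_topz.png

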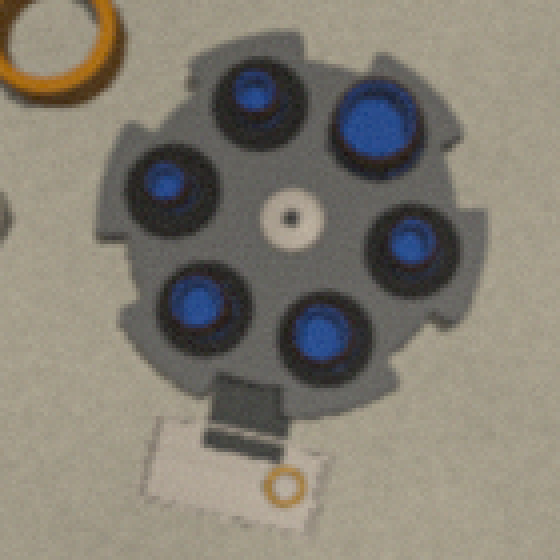

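View pics/a_sidez.png

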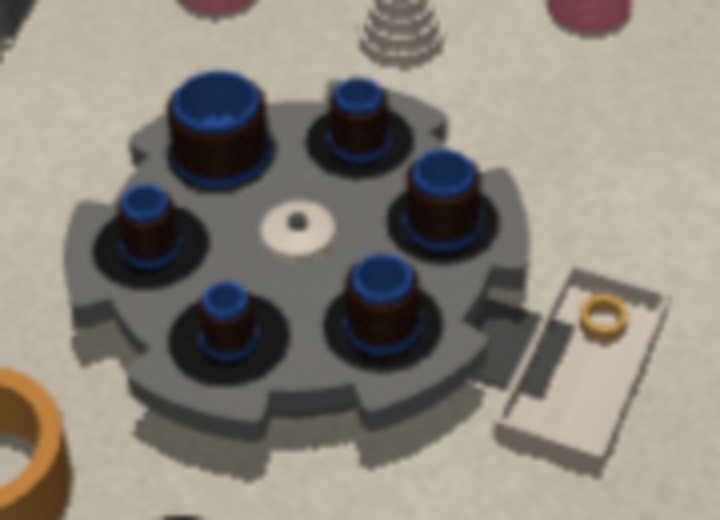

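Run:
```python
from h import *
import cv2
t=ray('top',282.5,174,57);s=ray('side',274.5,225.2,57);print('hub',t.round(1),s.round(1))
top=[ray('top',210+x/4,120+y/4,18) for x,y in((155,418),(328,455),(308,530),(143,492))]
print(np.round(top,1), np.mean(top,0).round(1))
# side tray corners
sd=[ray('side',200+x/4,170+y/4,18) for x,y in((574,270),(668,302),(603,458),(497,428))]
print(np.round(sd,1), np.mean(sd,0).round(1))
for p,q in ((t,np.mean(top,0)),(s,np.mean(sd,0))):
    d=(q-p)[:2];print(np.hypot(*d),np.degrees(np.arctan2(d[1],d[0])))
for h,p in(('widest',(641.5,32.3)),('b',(661.4,116.7))): pass
# spool centers: from top, fit circle to angles
C={'W':(303.53,149.99,88),'x1':(312.55,180.13,84),'x2':(290,202.87,87),'x3':(258.68,195,85),'x4':(250.9,164.9,78),'x5':(273.1,142.3,82)}
pts={k:ray('top',*v) for k,v in C.items()}
c=np.mean([p[:2] for p in pts.values()],0);print('centre',c.round(1))
for i,(k,p) in enumerate(pts.items()):
    d=p[:2]-c;a=np.degrees(np.arctan2(d[1],d[0]));print(k,np.hypot(*d).round(1),a.round(1),(a+60*i).round(1))
```

```text
hub [578.3  90.8  57. ] [577.5  92.3  57. ]
[[436.3 187.1  18. ]
 [412.   62.2  18. ]
 [358.4  75.1  18. ]
 [383.3 193.7  18. ]] [397.5 129.5  18. ]
[[411.8  66.6  18. ]
 [352.8  81.9  18. ]
 [379.5 201.8  18. ]
 [440.6 192.2  18. ]] [396.2 135.6  18. ]
184.909128399872 167.92568013039266
186.4494205765474 166.56757497854383
centre [577.9  91.5]
W 86.4 -43.3 -43.3
x1 88.0 -103.1 -43.1
x2 87.8 -162.9 -42.9
x3 87.5 136.8 316.8
x4 87.7 76.6 316.6
x5 88.2 16.9 316.9
```

Two views agree. The axis is at (578, 91.5) mm and the tray lies at about 167°, 185 mm out, which matches the given distance. The widest spool is at -43°, with the other spools 60° apart at radius 87–88. So the deck needs about -150° (clockwise), and I'll push from the notch at -13°. Next I'll check the bystander clearances and work out the approach.

```bash
cat > go.py <<'E'
from h import *
from scipy.spatial.transform import Rotation as R
import sys
def go(tx,ty,tz,th):
    s=r.get_state();A=R.from_quat(s['orientation'])
    x=np.radians(th);B=R.from_matrix(np.array([[np.cos(x),np.sin(x),0],[np.sin(x),-np.cos(x),0],[0,0,-1]]))
    print('t',s['time_s'],'eef',np.round(s['eef_pos'],1),'gap',round(s['finger_gap'],3),'F',np.round(s['contact_force'],1))
    print('shift tool mm',A.inv().apply(np.array([tx,ty,tz])-s['eef_pos']).round(1),'rot',(A.inv()*B).as_rotvec().round(4))
if __name__=='__main__': go(*map(float,sys.argv[1:]))
E
python3 go.py 706.5 61.4 404 76.8
python3 - <<'E'
from h import *
c=np.array([578,91.5])
for k,u,v,z in(('jar',199,172,62),('tape',222,127,48),('cone',363,184,30)):
    p=ray('top',u,v,z)[:2];d=p-c;print(k,p.round(),np.hypot(*d).round(),np.degrees(np.arctan2(d[1],d[0])).round())
E
```

```text
t 0.15 eef [260.2 512.5 404. ] gap 1.001 F [-0.4  0.2 -0.2]
shift tool mm [-2.002e+02  6.022e+02  2.000e-01] rot [-0.0003  0.0015 -0.2394]
jar [578. 323.] 232.0 90.0
tape [713. 269.] 223.0 53.0
cone [ 559. -140.] 232.0 -95.0
```

Emit:
carry_out(xyz=[[-0.01,0.03,0],[-0.01,0.03,0],[-0.01,0.03,0],[-0.01,0.03,0],[-0.01,0.03,0],[-0.01,0.03,0],[-0.01,0.03,0],[-0.01,0.03,0],[-0.01,0.03,0],[-0.01,0.03,0]], rot=[[0,0,0],[0,0,0],[0,0,0],[0,0,0],[0,0,0],[0,0,0],[0,0,0],[0,0,0],[0,0,0],[0,0,0]], claw=[0,0,0,0,0,0,0,0,0,0])

```text
time_s: 1.15
eef_pos: [483.2, 286.6, 404.4]
orientation: [0.852, 0.523, -0.0, -0.0]
contact_force: [0.0, 0.1, 0.2]
finger_gap: -0.0
```

Emit:
carry_out(xyz=[[-0.01,0.03,0],[-0.01,0.03,0],[-0.01,0.03,0],[-0.01,0.03,0],[-0.01,0.03,0],[-0.01,0.03,0],[-0.01,0.03,0],[-0.01,0.03,0],[-0.01,0.03,0],[-0.01,0.03,0]], rot=[[0,0,0],[0,0,0],[0,0,0],[0,0,0],[0,0,0],[0,0,-0.05],[0,0,-0.05],[0,0,-0.05],[0,0,-0.05],[0,0,-0.04]], claw=[0,0,0,0,0,0,0,0,0,0])

```text
time_s: 2.15
eef_pos: [715.9, 73.5, 404.2]
orientation: [0.783, 0.622, -0.0, -0.0]
contact_force: [-0.1, 0.5, 0.4]
finger_gap: -0.003
```

```bash
python3 go.py 706.5 61.4 203 76.8; python3 s.py b wrist | tail -1
```

```text
t 2.15 eef [715.9  73.5 404.2] gap -0.003 F [-0.1  0.5  0.4]
shift tool mm [-13.9  -6.2 201.2] rot [-0.0011  0.0003  0.002 ]
2.2 [719.86377487  70.40995722 403.60113489] [7.83365375e-01 6.21556590e-01 6.87610893e-04 2.37126740e-03] -0.0021791196382604603 [ 0.03994999  0.51572194  1.1624441  -0.00303763  1.45951949 -1.30117979]
```

View pics/b_wrist.png

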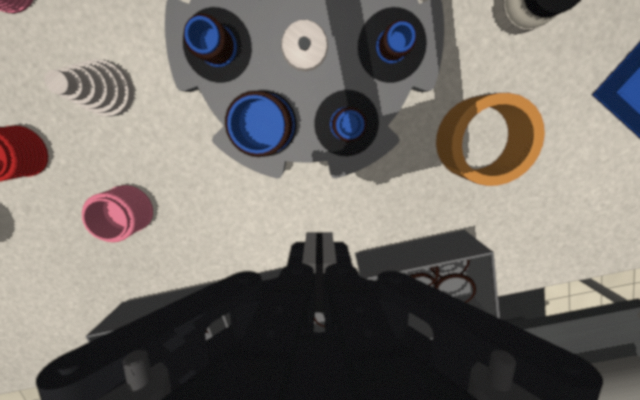

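The wrist view confirms the fingers are just outside the deck, with the notch ahead at about (322,163) between the widest spool and the smallest. Next I'll check that prediction and get the remaining shift.

```bash
python3 go.py 706.5 61.4 203 76.8
python3 - <<'E'
from h import *
from scipy.spatial.transform import Rotation as R
import cv2
s=r.get_state();c=imaging.calibration('wrist');K=c['intrinsics'];H=c['hand_eye']
T=np.eye(4);T[:3,:3]=R.from_quat(s['orientation']).as_matrix();T[:3,3]=s['eef_pos'];P=T@H
im=cv2.imread('pics/b_wrist.png')
for rad,a in((118,-24.6),(118,-1.8),(140,-24.6),(140,-1.8),(88,-43.2),(88,16.8)):
    a=np.radians(a);p=np.array([578+rad*np.cos(a),91.5+rad*np.sin(a),44])
    q=P[:3,:3].T@(p-P[:3,3]);u,v=K[0,2]+K[0,0]*q[0]/-q[2],K[1,2]-K[1,1]*q[1]/-q[2];print(rad,round(u),round(v));cv2.circle(im,(round(u),round(v)),2,(0,255,0),-1)
cv2.imwrite('pics/b_w2.png',cv2.resize(im[60:280,180:460],None,fx=2.7,fy=2.7))
E
```

```text
t 2.2 eef [719.9  70.4 403.6] gap -0.002 F [ 6.6 -0.9  0.4]
shift tool mm [-11.4 -11.9 200.6] rot [0.0046 0.0019 0.001 ]
118 287 152
118 330 152
140 284 171
140 333 171
88 267 115
88 350 115
```

View pics/b_w2.png

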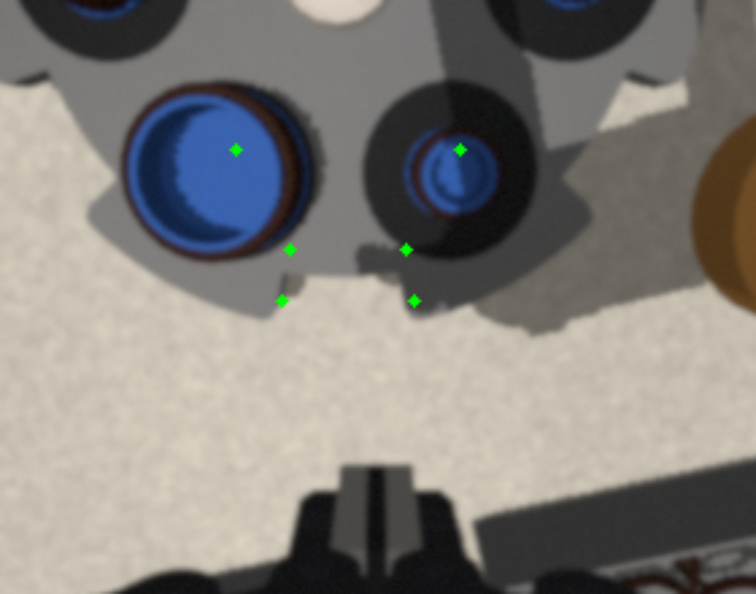

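The arm was still settling during that picture, about 5 mm of motion, so I'll repeat the check at rest.

```bash
cat > chk.py <<'E'
from h import *
from scipy.spatial.transform import Rotation as R
import cv2,sys
imaging.snapshot('wrist');imaging.snapshot('wrist')
s=r.get_state();im=imaging.snapshot('wrist')[:,:,::-1].copy()
s2=r.get_state();print(s['eef_pos'],s2['eef_pos'])
c=imaging.calibration('wrist');K=c['intrinsics'];H=c['hand_eye']
T=np.eye(4);T[:3,:3]=R.from_quat(s['orientation']).as_matrix();T[:3,3]=s['eef_pos'];P=T@H
for rad,a in((118,-24.6),(118,-1.8),(140,-24.6),(140,-1.8),(0,0)):
    a=np.radians(a);p=np.array([578+rad*np.cos(a),91.5+rad*np.sin(a),44 if rad else 57])
    q=P[:3,:3].T@(p-P[:3,3]);u,v=K[0,2]+K[0,0]*q[0]/-q[2],K[1,2]-K[1,1]*q[1]/-q[2];print(rad,round(u),round(v));cv2.circle(im,(round(u),round(v)),1,(0,255,0),-1)
cv2.imwrite('pics/c_w2.png',cv2.resize(im[10:230,180:460],None,fx=2.7,fy=2.7))
E
python3 chk.py;python3 go.py 706.5 61.4 203 76.8
```

```text
[716.41419853  73.11983795 403.36484795] [715.37366142  74.10783244 403.56873183]
118 285 157
118 328 157
140 282 177
140 331 177
0 304 39
t 2.35 eef [715.4  74.1 403.6] gap -0.0 F [-0.2 -0.3 -0.1]
shift tool mm [-14.4  -5.3 200.6] rot [-0.002   0.0002 -0.0009]
```

View pics/c_w2.png

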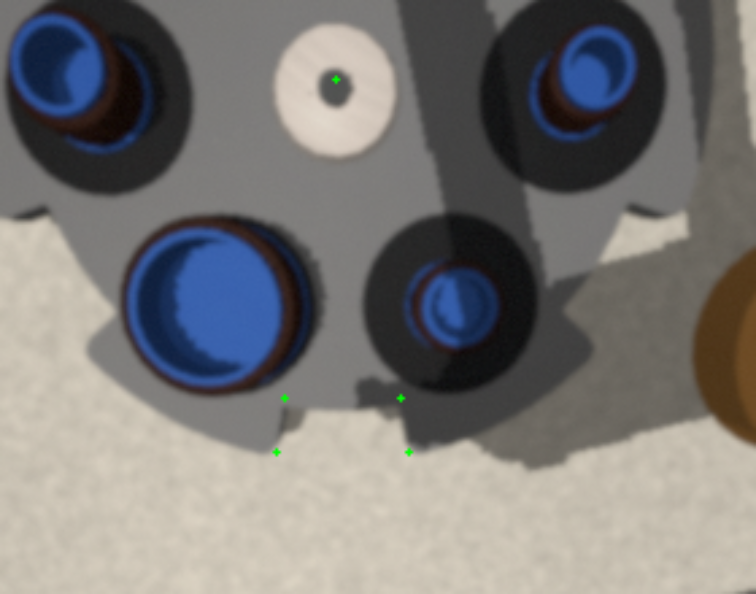

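The prediction fits the notch corners and hub to within about 3 mm. Now I'll centre over the notch and lower to z 203, which puts the tips at 30 mm, within the deck's thickness.

Emit:
carry_out(xyz=[[-0.004,-0.001,0.01],[-0.004,-0.001,0.02],[-0.004,-0.001,0.02],[-0.002,-0.001,0.02],[0,0,0.03],[0,0,0.03],[0,0,0.03],[0,0,0.02],[0,0,0.02],[0,0,0]], rot=[[0,0,0],[0,0,0],[0,0,0],[0,0,0],[0,0,0],[0,0,0],[0,0,0],[0,0,0],[0,0,0],[0,0,0]], claw=[0,0,0,0,0,0,0,0,0,0])

```text
time_s: 3.35
eef_pos: [706.6, 62.6, 202.0]
orientation: [0.783, 0.622, -0.001, -0.001]
contact_force: [0.5, -0.8, -1.6]
finger_gap: -0.001
```

```bash
python3 go.py 706.5 61.4 203 76.8; python3 s.py d side | tail -1
python3 - <<'E'
import cv2
a=cv2.imread('pics/d_side.png')[120:300,180:400];cv2.imwrite('pics/d_sz.png',cv2.resize(a,None,fx=3.3,fy=3.3))
E
```

```text
t 3.35 eef [706.6  62.6 202. ] gap -0.001 F [ 0.5 -0.8 -1.6]
shift tool mm [-1.2  0.2 -1. ] rot [-0.0031  0.001   0.0017]
  1.06147328e+00 -1.31303047e+00]
```

View pics/d_sz.png

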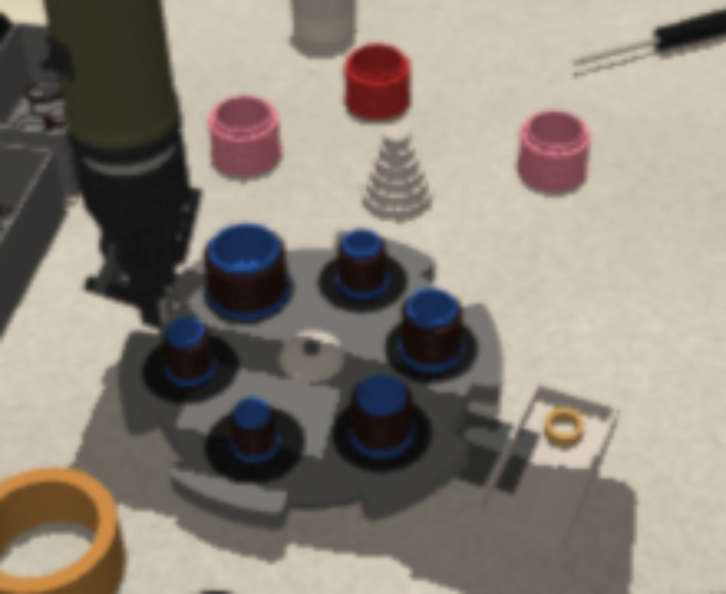

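The side view shows the shut fingertips standing in the notch behind the widest spool, clear of the spools. Now I'll push clockwise along the arc (R = 132 mm, 0.05 rad per row).

Emit:
carry_out(xyz=[[-0.004,-0.0001,0],[-0.004,-0.0001,0],[-0.004,-0.0001,0],[-0.0066,-0.00017,0],[-0.0066,-0.00017,0],[-0.0066,-0.00017,0],[-0.0066,-0.00017,0],[-0.0066,-0.00017,0],[-0.0066,-0.00017,0],[-0.0066,-0.00017,0]], rot=[[0,0,0.03],[0,0,0.03],[0,0,0.03],[0,0,0.05],[0,0,0.05],[0,0,0.05],[0,0,0.05],[0,0,0.05],[0,0,0.05],[0,0,0.05]], claw=[0,0,0,0,0,0,0,0,0,0])

```text
time_s: 4.4
eef_pos: [683.1, 9.5, 205.8]
orientation: [0.901, 0.434, 0.001, 0.0]
contact_force: [0.5, 0.5, -0.2]
finger_gap: 0.0
```

```bash
cat > pol.py <<'E'
from h import *
import cv2,sys
s=r.get_state();d=s['eef_pos'][:2]-np.array([578,91.5]);q=s['orientation']
print('t',s['time_s'],'z',s['eef_pos'][2],'R',np.hypot(*d).round(1),'ang',np.degrees(np.arctan2(d[1],d[0])).round(1),'th-90',(2*np.degrees(np.arctan2(q[1],q[0]))-90).round(1),'F',np.round(s['contact_force'],1))
if len(sys.argv)>1:
    im=imaging.snapshot('top')[:,:,::-1].copy();b=im.astype(int)
    m=((b[:,:,0]>b[:,:,2]+40)&(b[:,:,0]>60)).astype('uint8');m[:, :230]=0;m[:,345:]=0
    n,l,st,ce=cv2.connectedComponentsWithStats(m)
    for i in range(1,n):
        if st[i,4]>20:
            p=ray('top',*ce[i],88 if st[i,4]>180 else 85)[:2]-[578,91.5];print(st[i,4],np.hypot(*p).round(1),np.degrees(np.arctan2(p[1],p[0])).round(1))
    cv2.imwrite('pics/%s.png'%sys.argv[1],cv2.resize(im[90:290,180:390],None,fx=2.9,fy=2.9))
E
python3 pol.py e1
```

```text
t 4.4 z 205.76406912330233 R 133.3 ang -38.0 th-90 -38.6 F [ 0.5  0.5 -0.2]
67 86.6 57.8
83 92.2 115.1
```

View pics/e1.png

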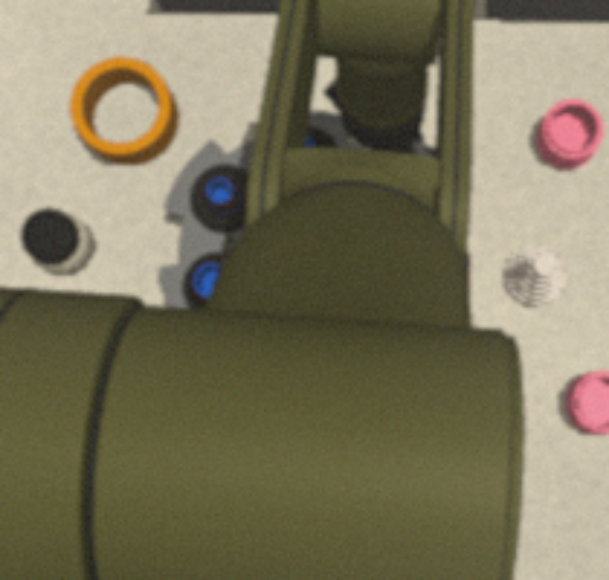

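The deck follows: the spool that was at 76.6° is now at 57.8°, as expected after about 5° of free play. The arm hides much of the top view, so later checks will use the side camera.

Emit:
carry_out(xyz=[[-0.0066,-0.00017,0],[-0.0066,-0.00017,0],[-0.0066,-0.00017,0],[-0.0066,-0.00017,0],[-0.0066,-0.00017,0],[-0.0066,-0.00017,0],[-0.0066,-0.00017,0],[-0.0066,-0.00017,0],[-0.0066,-0.00017,0],[-0.0066,-0.00017,0]], rot=[[0,0,0.05],[0,0,0.05],[0,0,0.05],[0,0,0.05],[0,0,0.05],[0,0,0.05],[0,0,0.05],[0,0,0.05],[0,0,0.05],[0,0,0.05]], claw=[0,0,0,0,0,0,0,0,0,0])

```text
time_s: 5.45
eef_pos: [631.3, -30.0, 205.6]
orientation: [0.98, 0.198, 0.001, 0.0]
contact_force: [1.3, -0.6, -0.9]
finger_gap: 0.001
```

```bash
python3 pol.py
```

```text
t 5.45 z 205.59316431522717 R 132.7 ang -66.3 th-90 -67.2 F [ 1.3 -0.6 -0.9]
```

Emit:
carry_out(xyz=[[-0.0066,-0.00017,0.0002],[-0.0066,-0.00017,0.0002],[-0.0066,-0.00017,0.0002],[-0.0066,-0.00017,0.0002],[-0.0066,-0.00017,0.0002],[-0.0066,-0.00017,0.0002],[-0.0066,-0.00017,0.0002],[-0.0066,-0.00017,0.0002],[-0.0066,-0.00017,0.0002],[-0.0066,-0.00017,0.0002]], rot=[[0,0,0.05],[0,0,0.05],[0,0,0.05],[0,0,0.05],[0,0,0.05],[0,0,0.05],[0,0,0.05],[0,0,0.05],[0,0,0.05],[0,0,0.05]], claw=[0,0,0,0,0,0,0,0,0,0])

```text
time_s: 6.45
eef_pos: [566.8, -39.8, 203.8]
orientation: [0.999, -0.051, 0.002, 0.0]
contact_force: [1.8, -0.7, 1.0]
finger_gap: -0.001
```

```bash
python3 pol.py; python3 s.py f side | tail -1
python3 - <<'E'
import cv2
a=cv2.imread('pics/f_side.png')[120:320,180:420];cv2.imwrite('pics/f_sz.png',cv2.resize(a,None,fx=3,fy=3))
E
```

```text
t 6.45 z 203.78248860459092 R 131.8 ang -94.9 th-90 -95.8 F [ 1.8 -0.7  1. ]
  8.64533350e-01 -4.09674052e-02]
```

View pics/f_sz.png

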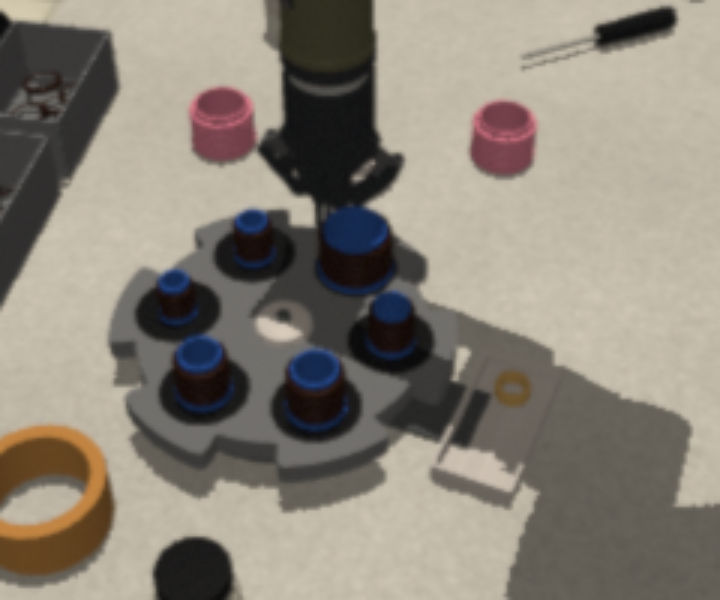

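The side view shows the fingers pushing well outside the widest spool, which has come round to the right-hand side. All six spools are upright. I'll carry on round.

Emit:
carry_out(xyz=[[-0.0066,-0.0001,0],[-0.0066,-0.0001,0],[-0.0066,-0.0001,0],[-0.0066,-0.0001,0],[-0.0066,-0.0001,0],[-0.0066,-0.0001,0],[-0.0066,-0.0001,0],[-0.0066,-0.0001,0],[-0.0066,-0.0001,0],[-0.0066,-0.0001,0]], rot=[[0,0,0.05],[0,0,0.05],[0,0,0.05],[0,0,0.05],[0,0,0.05],[0,0,0.05],[0,0,0.05],[0,0,0.05],[0,0,0.05],[0,0,0.05]], claw=[0,0,0,0,0,0,0,0,0,0])

```text
time_s: 7.5
eef_pos: [505.4, -17.8, 203.5]
orientation: [0.955, -0.296, 0.002, -0.0]
contact_force: [1.9, -0.7, 0.2]
finger_gap: 0.002
```

```bash
python3 pol.py
```

```text
t 7.5 z 203.48758010359856 R 131.2 ang -123.6 th-90 -124.4 F [ 1.9 -0.7  0.2]
```

Emit:
carry_out(xyz=[[-0.0066,-0.0001,0],[-0.0066,-0.0001,0],[-0.0066,-0.0001,0],[-0.0066,-0.0001,0],[-0.0066,-0.0001,0],[-0.0066,-0.0001,0],[-0.0066,-0.0001,0],[-0.0053,-0.0001,0],[-0.004,0,0],[0,0,0]], rot=[[0,0,0.05],[0,0,0.05],[0,0,0.05],[0,0,0.05],[0,0,0.05],[0,0,0.05],[0,0,0.05],[0,0,0.04],[0,0,0.03],[0,0,0]], claw=[0,0,0,0,0,0,0,0,0,0])

```text
time_s: 8.5
eef_pos: [466.2, 22.0, 203.2]
orientation: [0.873, -0.487, 0.0, -0.0]
contact_force: [0.1, -0.4, -0.4]
finger_gap: -0.0
```

```bash
python3 pol.py
cat > sd.py <<'E'
from h import *
import cv2,sys
im=imaging.snapshot('side')[:,:,::-1].copy();b=im.astype(int)
m=((b[:,:,0]>b[:,:,2]+40)&(b[:,:,0]>50)).astype('uint8');m[:170]=0;m[310:]=0;m[:,:190]=0;m[:,400:]=0
n,l,st,ce=cv2.connectedComponentsWithStats(m)
for i in range(1,n):
    if st[i,4]>20: 
        u=st[i,0]+st[i,2]/2;v=st[i,1]+st[i,3]/2
        p=ray('side',*ce[i],88)[:2]-[578,91.5];print(st[i],np.hypot(*p).round(1),np.degrees(np.arctan2(p[1],p[0])).round(1))
cv2.imwrite('pics/%s.png'%sys.argv[1],cv2.resize(im[120:320,180:420],None,fx=3,fy=3))
E
python3 sd.py g
```

```text
t 8.5 z 203.1941075346997 R 131.6 ang -148.1 th-90 -148.3 F [ 0.1 -0.4 -0.4]
[255 192  10   8  59] 80.2 -51.3
[290 193  11   8  67] 83.4 -115.4
[229 209  15  11 123] 88.6 6.8
[300 210  22  17 293] 85.6 -173.5
[241 232  17  14 177] 88.0 64.7
[282 237  14  11 115] 89.0 124.7
```

View pics/g.png

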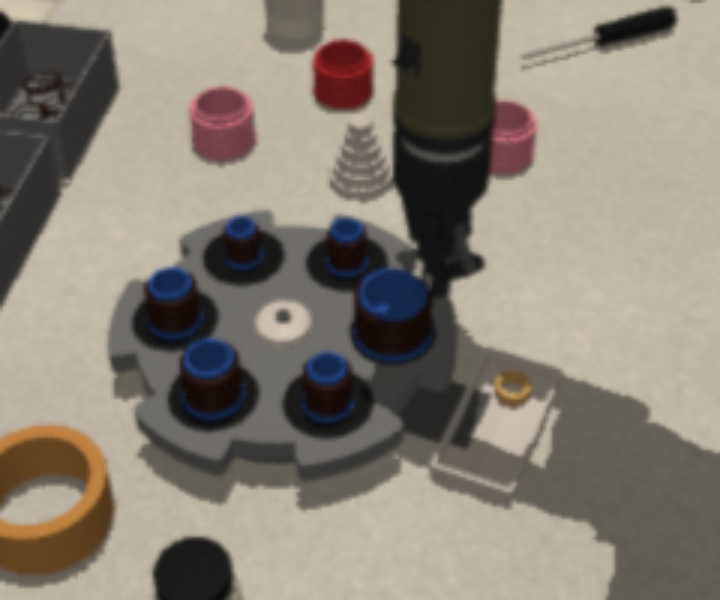

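The widest spool is at about -174°, from the average of all six spools, so roughly 18° (0.32 rad) remain to -192.7°. I'll push 0.30 rad, then look.

Emit:
carry_out(xyz=[[-0.0053,-0.0001,0],[-0.0053,-0.0001,0],[-0.0053,-0.0001,0],[-0.0053,-0.0001,0],[-0.0053,-0.0001,0],[-0.004,-0.0001,0],[-0.004,-0.0001,0],[-0.0026,0,0],[-0.0026,0,0],[0,0,0]], rot=[[0,0,0.04],[0,0,0.04],[0,0,0.04],[0,0,0.04],[0,0,0.04],[0,0,0.03],[0,0,0.03],[0,0,0.02],[0,0,0.02],[0,0,0]], claw=[0,0,0,0,0,0,0,0,0,0])

```text
time_s: 9.55
eef_pos: [450.7, 58.4, 202.7]
orientation: [0.79, -0.613, -0.0, 0.0]
contact_force: [0.4, -0.7, -0.3]
finger_gap: -0.006
```

```bash
python3 pol.py;python3 sd.py h
```

```text
t 9.55 z 202.74839713002527 R 131.6 ang -165.4 th-90 -165.6 F [ 0.4 -0.7 -0.3]
[266 190   9   7  54] 79.2 -70.0
[298 198  10   8  67] 83.9 -133.3
[233 202  14  10 113] 88.4 -10.0
[297 215  23  20 327] 84.5 169.9
[233 226  17  14 171] 88.3 47.6
[271 240  13  11 117] 89.7 108.0
[298 244  16   5  21] 120.9 139.2
```

View pics/h.png

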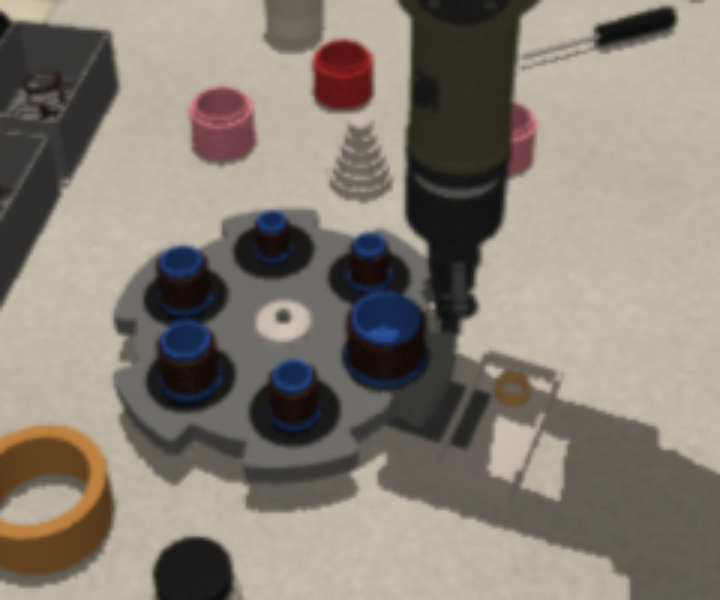

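The widest spool is now at about 168.7° from the six-spool average, against a tray at about 167°. I'll back off the flank, lift clear, and check with an open top view.

Emit:
carry_out(xyz=[[0.002,0,0],[0.002,0,0],[0,0.001,-0.01],[0,0,-0.02],[0,0,-0.03],[0,0,-0.03],[0,0,-0.03],[0,0,-0.03],[0,0,-0.03],[0,0,-0.02]], rot=[[0,0,0],[0,0,0],[0,0,0],[0,0,0],[0,0,0],[0,0,0],[0,0,0],[0,0,0],[0,0,0],[0,0,0]], claw=[0,0,0,0,0,0,0,0,0,0])

```text
time_s: 10.6
eef_pos: [450.6, 54.1, 405.7]
orientation: [0.79, -0.613, 0.001, -0.001]
contact_force: [-0.4, -0.1, 0.0]
finger_gap: -0.002
```

Emit:
carry_out(xyz=[[0.03,0,0],[0.03,0,0],[0.03,0,0],[0.03,0,0],[0.03,0,0],[0.03,0,0],[0.03,0,0],[0.03,0,0],[0,0,0],[0,0,0]], rot=[[0,0,0],[0,0,0],[0,0,0],[0,0,0],[0,0,0],[0,0,0],[0,0,0],[0,0,0],[0,0,0],[0,0,0]], claw=[0,0,0,0,0,0,0,0,0,0])

```text
time_s: 11.6
eef_pos: [510.1, -178.8, 402.9]
orientation: [0.79, -0.613, -0.0, -0.0]
contact_force: [0.1, 1.0, -0.9]
finger_gap: -0.0
```

```bash
python3 pol.py i;python3 sd.py j
```

```text
t 11.6 z 402.9395603819049 R 278.7 ang -104.1 th-90 -165.7 F [ 0.1  1.  -0.9]
113 88.0 -11.0
135 88.1 48.9
68 87.7 -71.9
96 87.6 108.8
79 88.3 -130.9
301 87.7 168.9
[266 190   9   7  52] 78.7 -69.9
[298 198  11   8  68] 84.0 -133.3
[233 202  14  10 112] 88.3 -10.0
[297 215  23  20 337] 85.0 170.2
[233 226  17  14 170] 88.2 47.7
[271 240  13  11 116] 89.8 108.1
```

View pics/i.png

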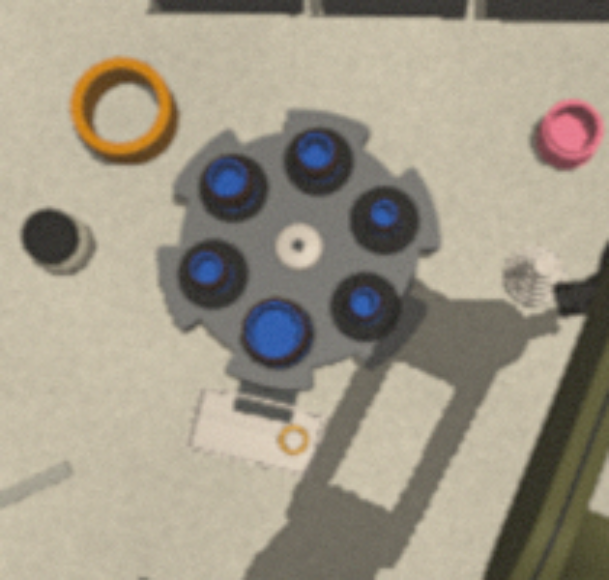

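View pics/j.png

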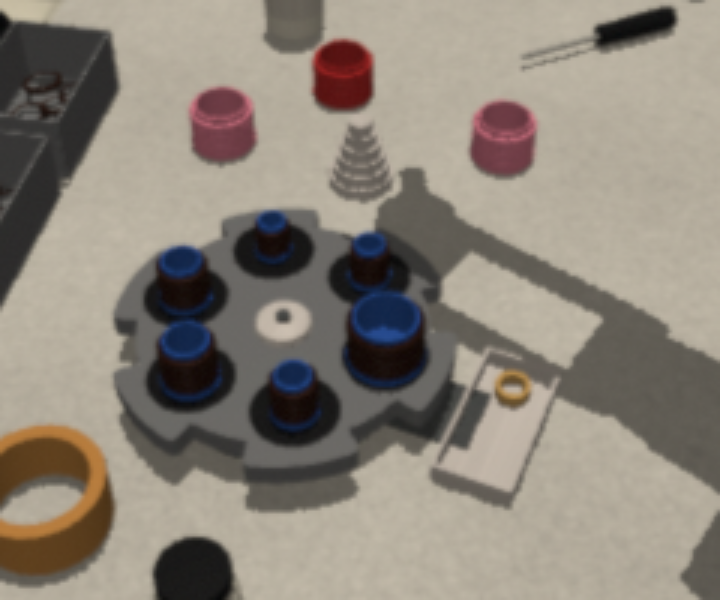

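All six spools agree: the widest is at 168.9° and the tray is at 167–169°, from its centre in both views and its edge directions. The error is within about 3 mm, against 11 mm allowed, so I'm handing in.

```bash
python3 -c "
from rig import r
s=r.get_state();print(abs(s['qd']).max());print(r.hand_in())"
```

```text
0.011736334292008934
the job is handed in; nothing more can be done
None
```

The widest spool now stands behind the middle of the picking tray, and I handed the job in with the arm clear after about 12 s of the 51 s allowed. I put the shut fingertips in the notch beside the widest spool and turned the deck about 148° clockwise at roughly 0.5 rad/s. Then I backed off the notch, lifted and moved aside.

- **Alignment:** in the last unobstructed top view the widest spool is at 168.9° about the axis, radius 87.7 mm. The tray measures between 166.6° and 169°, depending on the view and the edges used. That puts the spool within about 3 mm of the centre line, against 11 mm allowed.
- **Disagreements:** in the side view the same spool reads 170.2°, but its readings scatter by about ±2°. The top and side views also differ by about 1.4° on the tray's direction. Both fit within the tolerance.
- **Spools and bystanders:** the final pictures show all six spools upright on their pins. The deck stood in the same place before and after I let go. The bystanders in those views look where they were; I did not measure them again.
- **Forces:** the wrist force read no more than about 2 N whenever I checked it during the pushing.

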